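# Lay the capacitor in its stock case and latch the sprung lid

## Task

Tip the metal can that is standing in the open grey case over, so that it lies on its side inside, then swing the case's sprung lid down and press its front edge until the catch holds it fully shut. Do not slam the lid or press harder than a firm hand needs, and leave the other stock on the table alone.

Things in the scene. Friction and masses are not known exactly. Their poses are not given: they have to be found in the camera images.
- case: Grey painted open case fixed to the table: 150 mm deep (its x), 240 mm long (its y), 72 mm high (z), walls and floor 5 mm. Origin: centre of the underside; x points from the front (robot side) to the hinge side. Inside the middle of the front wall (x = -60 mm, z = 63 mm) sits a spring roller catch, 34 mm wide; a small steel bar under the lid has to snap past it.
- lid (a joint): Angle of the grey lid in rad: 0 fully shut on the rim, 1.57 upright, 1.9 the stop, leaning back. A light spring and hinge friction keep it open and push it up again unless the catch holds it. At about 0.09 the bar meets the catch; pressing it past takes roughly 10 to 15 N at the front edge and it is then held at about 0.
- lid_hinge (a point): Middle of the lid's hinge line, on the case's rear top edge (case frame x = 75 mm, z = 72.5 mm). The hinge runs along the case's y; its orientation turns with the lid. The lid is a flat plate 150 mm wide from hinge to front edge, 240 mm long, 6 mm thick; in the lid's own frame it spans x from -150 mm to 0 and z from 0 (inner face) to 6 mm (outer face).
- lid_press (a point): Point on the outer face of the lid, in the middle of its length, 130 mm from the hinge and 20 mm from the front edge: a good place to push it down.
- can: Aluminium capacitor can, cylinder of 46 mm diameter and 90 mm long, about 0.18 kg, standing upright on the case's 5 mm floor so that it reaches 23 mm above the rim. Origin: centre of its underside; z runs along its axis to the terminals. Lying down it fits under the lid if tipped along the case's length, towards the end that is farther away.
- can_center (a point): Middle of the capacitor can, 45 mm along its axis.
- bin_left: Cardboard parts bin standing on the table, 160 x 90 mm, front 60 mm and back 90 mm high. Origin: centre of its underside. Bystander.
- bin_right: Cardboard parts bin standing on the table, 150 x 100 mm, front 55 mm and back 83 mm high. Origin: centre of its underside. Bystander.
- big_can: Larger aluminium can, 64 mm diameter, 115 mm high, standing on the table. Origin: centre of its underside. Bystander.

How it is judged:
By the outcome, as a careful person would: the job done as asked, in the order asked, and still so for the second after the job is handed in, with the robot touching nothing.
It also fails if it takes over 50 s, if anything falls off the work surface, if the arm or the gripper's body presses on something with over 40 N, if the wrist force passes 120 N, or if a joint passes its speed limit or range.

## Robot

A 6-joint arm with a two-finger parallel gripper is mounted at the origin on the work surface. World frame = base frame: x ahead of the robot, y to its left, z up, the work surface at z = 0. Lengths are in m, angles in rad, forces in N, time in s.
With the tool pointing down it reaches from about 0.35 to 0.85 m from the base axis. Payload 8.1 kg.
Tool frame: the origin (TCP) lies between the finger pads; the fingertips stand 22 mm ahead of it and the grasp point (between the pads) lies 3 mm ahead of it; z points along the fingers, y is the line along which they close (so a half turn about z gives the same grasp; the last joint's range is limited). The gripper opens to 93 mm and grips with 3 to 60 N. Pads are 15 mm wide; open, the fingers measure 128 mm over their backs; the gripper's body (75 mm by 188 mm) begins 65 mm behind the grasp point.
Start: joints at [-1.39, 0.13, 1.488, -0, 1.523, -0.085], TCP at [0.158, -0.579, 0.241] pointing down, gripper open.
Joint ranges: [-2.96, 2.96], [-0.89, 2.26], [0.02, 2.5], [-1.34, 4.48], [0, 2.73], [-2.66, 2.66]. Speed limits (rad/s): [2.39, 2.39, 2.79, 3.14, 3.14, 3.14].

## Interface

Orientations are given as a rotation vector (axis times angle).
In Python, from rig import robot gives the robot as it stands. The module is installed in compiled form; this text tells all that it offers.
- The arm moves only by the shell command python3 -m jog 'ROWS' [FORCE]. ROWS is a JSON object of lists of equal length, an entry for each row: "travel": the shift along the tool's x, y, z in mm, a list of three; "twist": the turn about the tool's z in units of 6 degrees (1.0 is 6 degrees); "hand": the closure, from 0 (fully open) to 1 (shut). In form: {"travel": [[dx, dy, dz], ...], "twist": [twist, ...], "hand": [hand, ...]}. A call has 1 to 10 rows; each row is the pose to reach, as a shift and turn from the pose commanded when the call began, along the tool's axes at that moment; what a row does not reach only later rows make up. A row lasts 1/10 s, in which the tool goes at most 50 mm and 8.59 degrees, less where a joint would pass 70% of its speed; a pose out of reach is approached as far as the arm can. A call with a gripper value outside its range is refused whole. The fingers move at their own pace and stop on an object; FORCE is the grip in N (left out, the last holds). Time passes only in rows, so rows that repeat a pose let the fingers close. It gives the time, the measured TCP pose, the force, the opening and the grip force at its end, in the units of the state.
- robot.get_obs(): the state, without advancing time (a new reading comes with each control period).
- robot.grab_frame(name): name is "scene" or "top" or "wrist"; returns the picture (480x640x3 uint8, blue, green, red); there is no depth.
- robot.camera_params(name): a dict with "intrinsics" (3x3 intrinsics, pixels), "D" ([k1, k2, p1, p2, k3] as OpenCV has them; the pictures are not rectified), "eye" and "rotation" of the camera in the world. Camera axes: x right, y up, looking along -z (the intrinsics and any distortion apply to the point x, -y, -z); pixel columns grow to the right and rows downward; lengths in m; the calibration is good to about 2 mm. A picture is of the moment at which its call begins: read the wrist's pose just before it. camera_params takes no time and is no camera call; for the wrist camera it gives the pose at the moment of the call.
- robot.job_done(): hands the job in; it is judged then, once.
Trained networks look in the newest picture that a camera, given by its name, has taken for a name from the list of things; names that differ only in an ending like _2 or _b are one class to them, and where a whole thing is asked for, a point or a joint stands for the part that bears it (a point fixed in the world has none). Each returns a list of dicts, best first, with "p" (0 to 1); they miss things now and then, are a little off and sometimes report something else, mostly with a low value. They report only what shows in the picture. A call takes as long as a camera call.
- robot.search_frame(camera, target): "position" ([column, row] in pixels, amid what is visible of it).
- robot.regions_of(camera, target): "mask" (480x640 bool, what is visible of it) and "position" ([column, row] in pixels, amid what is visible of it).
The state is a dict: "clock": time; "joint_positions": joint angles; "joint_velocities": joint speeds; "joint_torque": joint torques, N m; "tcp_pos": TCP position; "orientation": TCP orientation; "contact_force": force on the tool from outside, world axes, zero at the start; "torque": the same for the moment, N m; "opening": finger opening in m; "grip_force": force on a finger pad.
Only numpy, scipy, OpenCV 4.12 (cv2) and the standard library are available. Lean on these libraries where they do the work, as an engineer would, in place of code of your own. Each camera call takes 0.05 s, during which the arm holds its last target. There are 200 camera calls.

## Working session

There is one attempt and no reset: what is moved stays moved. The work goes in short steps, Python scripts to look and compute and a shell command to move; the robot and the scene stay as the last step left them, time stands still between calls to the robot, and variables do not carry over. Pictures are saved under pics/ and viewed, at most 10 in all, crops included, and the job is handed in when it is done.

```bash
mkdir -p pics; cat > h.py <<'E'
import numpy as np, cv2
from scipy.spatial.transform import Rotation as R
from rig import robot
def ray(cam,px):
    c=robot.camera_params(cam)
    p=cv2.undistortPoints(np.array([[px]],float),np.array(c["intrinsics"]),np.array(c["D"]))[0,0]
    d=np.array(c["rotation"])@np.array([p[0],-p[1],-1.0]); return np.array(c["eye"]),d
def at_z(cam,px,z):
    e,d=ray(cam,px); return e+d*(z-e[2])/d[2]
def proj(cam,P):
    c=robot.camera_params(cam); q=(np.atleast_2d(P)-np.array(c["eye"]))@np.array(c["rotation"]); q=q*[1,-1,-1]
    return cv2.projectPoints(q,np.zeros(3),np.zeros(3),np.array(c["intrinsics"]),np.array(c["D"]))[0][:,0]
E
python3 - <<'E'
from h import *
for c in ("scene","top"):
    f=robot.grab_frame(c); cv2.imwrite(f"pics/{c}0.png",f)
    for t in ("case","lid","can","big_can","lid_press","lid_hinge","can_center","bin_left","bin_right"):
        print(c,t,[(np.round(x["position"]).tolist(),round(x["p"],2)) for x in robot.search_frame(c,t)[:3]])
    print(np.round(robot.camera_params(c)["eye"],3))
o=robot.get_obs();print(o)
E
```

```text
scene case [([440.0, 342.0], 0.68), ([299.0, 253.0], 0.58)]
scene lid [([273.0, 246.0], 0.85)]
scene can [([311.0, 255.0], 0.88)]
scene big_can [([439.0, 346.0], 0.63)]
scene lid_press [([277.0, 244.0], 0.89), ([438.0, 345.0], 0.31)]
scene lid_hinge [([269.0, 243.0], 0.89)]
scene can_center [([307.0, 254.0], 0.92)]
scene bin_left [([376.0, 395.0], 0.94)]
scene bin_right [([216.0, 186.0], 0.93)]
[1.023 0.747 1.249]
top case [([358.0, 212.0], 0.67)]
top lid [([354.0, 181.0], 0.75)]
top can [([344.0, 234.0], 0.76)]
top big_can [([159.0, 286.0], 0.69)]
top lid_press [([354.0, 181.0], 0.96)]
top lid_hinge [([354.0, 179.0], 0.81), ([341.0, 236.0], 0.74)]
top can_center [([342.0, 237.0], 0.86)]
top bin_left [([166.0, 200.0], 0.96)]
top bin_right [([512.0, 202.0], 0.78)]
[ 0.319 -0.005  1.109]
{'clock': 1.0, 'joint_positions': array([-1.39039691e+00,  1.30394172e-01,  1.48824127e+00, -1.68833887e-05,
        1.52298768e+00, -8.53921548e-02]), 'joint_velocities': array([ 1.75261034e-04, -1.38894975e-03, -3.15906331e-05, -9.75691108e-04,
        1.05658969e-04,  4.09690030e-04]), 'joint_torque': array([-2.32075909e-03, -5.59778166e+01, -4.92065942e+01,  7.66409654e-02,
        2.25556962e-02,  6.01727180e-06]), 'tcp_pos': array([ 0.15762247, -0.57891606,  0.24061601]), 'orientation': array([-3.11386163e+00, -4.16273898e-01,  2.87326609e-05]), 'contact_force': array([-0.03008828,  0.43115957, -0.50707271]), 'torque': array([ 0.06177765, -0.00804022,  0.01372567]), 'grip_force': 0.0, 'opening': 0.0928638082445717}
```

View pics/top0.png

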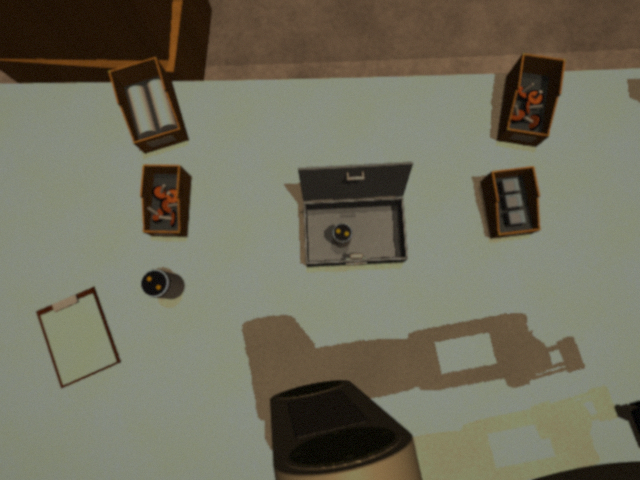

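View pics/scene0.png

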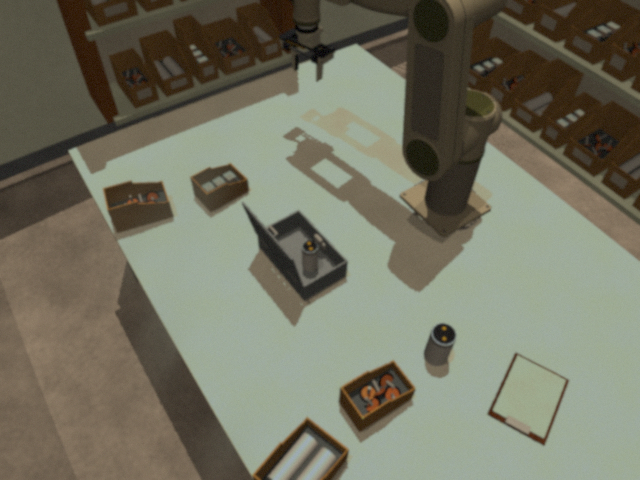

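The top view shows the open case (cols 300–410, rows 160–266), with the can's top at (341,233) nearer the +y (left) end, so it should tip towards −y. The scene view agrees, and the bystanders are clear of the case.

```bash
python3 - <<'E'
from h import *
f=cv2.imread("pics/top0.png")[150:275,285:425]
cv2.imwrite("pics/crop.png",cv2.resize(f,None,fx=5,fy=4.8,interpolation=cv2.INTER_CUBIC)) if 0 else cv2.imwrite("pics/crop.png",cv2.convertScaleAbs(cv2.resize(f,None,fx=4.5,fy=4.5,interpolation=cv2.INTER_CUBIC),alpha=1.6))
for n,p in dict(FL=(307,266),FR=(406,262),can=(341,233)).items(): print(n,at_z("top",p,0.095 if n=="can" else .072))
r=robot.search_frame("scene","can_center")
# can_center triangulate
robot.grab_frame("top");a=robot.regions_of("top","can")[0];print(a["position"],a["mask"].sum())
e1,d1=ray("top",(342,237));e2,d2=ray("scene",(309,257))
A=np.stack([d1,-d2],1);s=np.linalg.lstsq(A,e2-e1,rcond=None)[0];print(e1+d1*s[0],e2+d2*s[1])
E
```

```text
Traceback (most recent call last):
  File "h.py", line 9, in at_z
    e,d=ray(cam,px); return e+d*(z-e[2])/d[2]
                                         ~^^^
IndexError: invalid index to scalar variable.
```

View pics/crop.png

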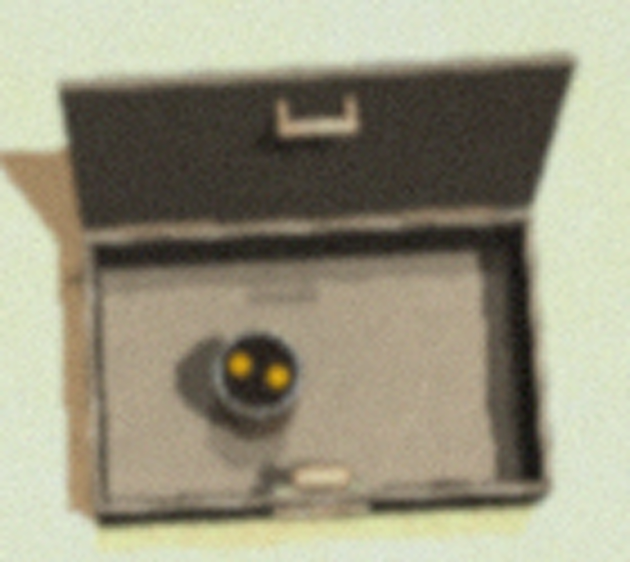

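The crop shows the rim corners (full picture): front-left (306.8,263.8), front-right (407.2,259.3), rear-left (303.4,202.9), rear-right (403.2,197.1). The can's top centre is (342.1,233.3).

```bash
python3 - <<'E'
import h
from h import *
c=robot.camera_params("top");print({k:np.shape(v) for k,v in c.items()},c["rotation"])
E
sed -i 's/np.array(c\["rotation"\])/rot(c)/' h.py; cat >> h.py <<'E'
def rot(c):
    r=np.array(c["rotation"]); return r if r.shape==(3,3) else (R.from_rotvec(r) if r.size==3 else R.from_quat(r)).as_matrix()
E
python3 - <<'E'
from h import *
from scipy.optimize import least_squares
px=np.array([(306.8,263.8),(407.2,259.3),(303.4,202.9),(403.2,197.1)])
for p in px: print(np.round(at_z("top",p,.072),4))
print("can",at_z("top",(342.1,233.3),.095))
L=np.array([(-.075,.12,.072),(-.075,-.12,.072),(.075,.12,.072),(.075,-.12,.072)])
W=lambda v,P:P@R.from_euler("z",v[2]).as_matrix().T+[v[0],v[1],0]
s=least_squares(lambda v:(proj("top",W(v,L))-px).ravel(),[.55,0,0]);print(s.x,s.fun.round(1))
C=at_z("top",(342.1,233.3),.095)
print("can in case",(C-[*s.x[:2],0])@R.from_euler("z",s.x[2]).as_matrix())
print("scene proj case corners",proj("scene",W(s.x,L)).round(),"can top",proj("scene",C),"lid",[ (a,proj("scene",W(s.x,np.array([(.075-.15*np.cos(a),y,.0725+.15*np.sin(a)) for y in(.12,-.12)]))).round().tolist(),proj("top",W(s.x,np.array([(.075-.15*np.cos(a),y,.0725+.15*np.sin(a)) for y in(.12,-.12)]))).round().tolist()) for a in (1.57,1.75,1.9)])
E
```

```text
{'intrinsics': (3, 3), 'D': (5,), 'eye': (3,), 'rotation': (3,)} [ 0.1414895  -0.10693398 -1.58213174]
[0.4385 0.0535 0.072 ]
[ 0.4454 -0.1812  0.072 ]
[0.5854 0.0605 0.072 ]
[ 0.5949 -0.178   0.072 ]
can [ 0.50549709 -0.03009592  0.095     ]
[ 0.5161113  -0.0612729   0.03453847] [-1.1  0.6  1.1  0.  -0.3 -0.6  0.2 -0.1]
can in case [-0.00953129  0.03152491  0.095     ]
scene proj case corners [[348. 260.]
 [299. 209.]
 [305. 286.]
 [257. 231.]] can top [[310.91428679 245.41046435]] lid [(1.57, [[304.0, 251.0], [253.0, 194.0]], [[298.0, 184.0], [415.0, 178.0]]), (1.75, [[295.0, 257.0], [244.0, 199.0]], [[298.0, 172.0], [414.0, 166.0]]), (1.9, [[288.0, 262.0], [238.0, 204.0]], [[298.0, 163.0], [412.0, 157.0]])]
```

```bash
cat >> h.py <<'E'
CASE=np.array([.5161,-.0613]);YAW=.0345
def c2w(x,y,z): return np.array([CASE[0]+x*np.cos(YAW)-y*np.sin(YAW),CASE[1]+x*np.sin(YAW)+y*np.cos(YAW),z])
def go(x,y,ztip):
    o=robot.get_obs(); M=R.from_rotvec(o["orientation"]).as_matrix()
    d=M.T@(c2w(x,y,ztip+.022)-o["tcp_pos"])*1000
    yaw=np.arctan2(M[1,0],M[0,0])
    print("t",o["clock"],"shift mm",d.round(1),"twist",round((yaw-YAW)*180/np.pi/6,2),"F",o["contact_force"].round(1),"zaxis",M[:,2].round(3))
def where():
    o=robot.get_obs();w=o["tcp_pos"]-[*CASE,.022];print("t",round(o["clock"],2),"case xyz tip",(w@R.from_euler("z",YAW).as_matrix()).round(4),"F",o["contact_force"].round(1))
E
python3 -c "
from h import *
go(-.0095,.095,.219);where()"
```

```text
t 1.0 shift mm [ 4.944e+02 -4.999e+02 -4.000e-01] twist 2.21 F [-0.   0.4 -0.5] zaxis [-0.  0. -1.]
t 1.0 case xyz tip [-0.3761 -0.5049  0.2186] F [-0.   0.4 -0.5]
```

```bash
python3 -m jog '{"travel":[[12,-12,0],[36,-36,0],[66,-66,0],[98,-98,0],[130,-130,0],[162,-162,0],[194,-194,0],[226,-226,0],[258,-258,0],[290,-290,0]],"twist":[0.1,0.3,0.6,0.9,1.2,1.4,1.6,1.8,2.0,2.2],"hand":[1,1,1,1,1,1,1,1,1,1]}' 10; python3 -c "
from h import *
go(-.0095,.095,.219)"
```

```text
clock: 2.0
tcp_pos: [0.3618, -0.2213, 0.2409]
orientation: [3.141, 0.054, 0.001]
contact_force: [1.0, -0.7, -0.9]
opening: 0.0176
grip_force: 0.0
t 2.0 shift mm [ 1.501e+02 -2.497e+02 -1.000e-01] twist -0.0 F [ 1.  -0.7 -0.9] zaxis [ 0.001 -0.001 -1.   ]
```

```bash
python3 -m jog '{"travel":[[15,-25,0],[37,-62,0],[60,-100,0],[83,-138,0],[106,-176,0],[126,-210,0],[140,-234,0],[148,-246,0],[150,-250,0],[150,-250,0]],"twist":[0,0,0,0,0,0,0,0,0,0],"hand":[1,1,1,1,1,1,1,1,1,1]}'; python3 - <<'E'
from h import *
go(-.0095,.095,.08)
for c in("wrist","top"): cv2.imwrite(f"pics/{c}1.png",robot.grab_frame(c))
print([(x["position"],x["p"]) for x in robot.search_frame("wrist","can")])
for x in robot.search_frame("wrist","can_center"): print(x, at_z("wrist",x["position"],.05))
E
```

```text
clock: 3.0
tcp_pos: [0.5022, 0.0319, 0.2406]
orientation: [3.141, 0.056, -0.001]
contact_force: [0.4, -0.1, -0.3]
opening: 0.0004
grip_force: 0.0
t 3.0 shift mm [  1.2  -1.4 138.6] twist 0.01 F [ 0.4 -0.1 -0.3] zaxis [-0. -0. -1.]
[([389.3, 224.9], 0.76)]
{'position': [390.6, 227.2], 'p': 0.81} [ 0.506842   -0.03389362  0.05      ]
```

View pics/wrist1.png

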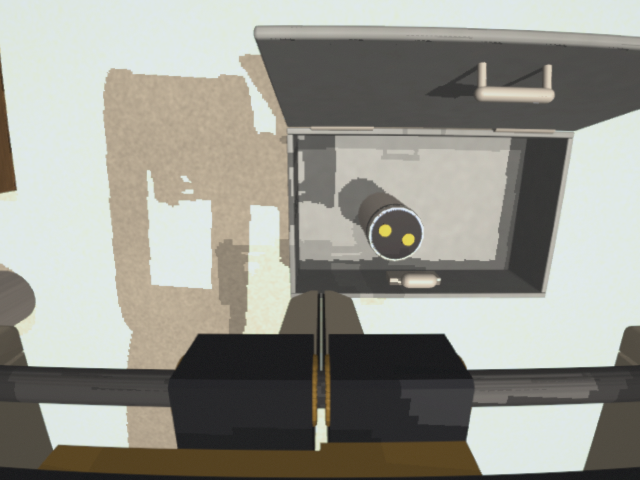

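The wrist view shows the can's top at (396,233), the rim corners at about (293,296), (548,296), (574,133), (289,131), and the catch at (420,281).

```bash
python3 - <<'E'
from h import *
M=R.from_euler("z",YAW).as_matrix()
for p,z in [((396,233),.095),((293,296),.072),((548,296),.072),((574,133),.072),((289,131),.072),((420,281),.066)]:
    w=at_z("wrist",p,z); print(p,((w-[*CASE,0])@M).round(4))
E
```

```text
(396, 233) [-0.0028  0.0318  0.095 ]
(293, 296) [-0.0684  0.1187  0.072 ]
(548, 296) [-0.0693 -0.1215  0.072 ]
(574, 133) [ 0.0781 -0.1189  0.072 ]
(289, 131) [0.0771 0.119  0.072 ]
(420, 281) [-0.056   0.0005  0.066 ]
```

```bash
sed -i 's/\.5161,-/.519,-/' h.py; python3 -m jog '{"travel":[[2,0,15],[5,0,45],[5,0,80],[5,0,110],[5,0,128],[5,0,137],[5,0,139],[5,0,139]],"twist":[0,0,0,0,0,0,0,0],"hand":[1,1,1,1,1,1,1,1]}'; python3 -m jog '{"travel":[[0,8,0],[0,14,0],[0,18,0],[0,22,0],[0,26,0],[0,30,0],[0,34,0],[0,38,0]],"twist":[0,0,0,0,0,0,0,0],"hand":[1,1,1,1,1,1,1,1]}'; python3 - <<'E'
from h import *
where()
cv2.imwrite("pics/wrist2.png",robot.grab_frame("wrist"))
E
```

```text
clock: 4.0
tcp_pos: [0.5076, 0.0322, 0.1019]
orientation: [3.141, 0.055, 0.001]
contact_force: [-0.7, -0.6, 0.3]
opening: 0.0004
grip_force: 0.0
clock: 4.8
tcp_pos: [0.5087, -0.0059, 0.1017]
orientation: [-3.141, -0.056, -0.0]
contact_force: [-1.0, 0.7, 1.5]
opening: 0.0002
grip_force: 0.4
t 4.8 case xyz tip [-0.0084  0.0558  0.0797] F [-1.   0.7  1.5]
```

View pics/wrist2.png

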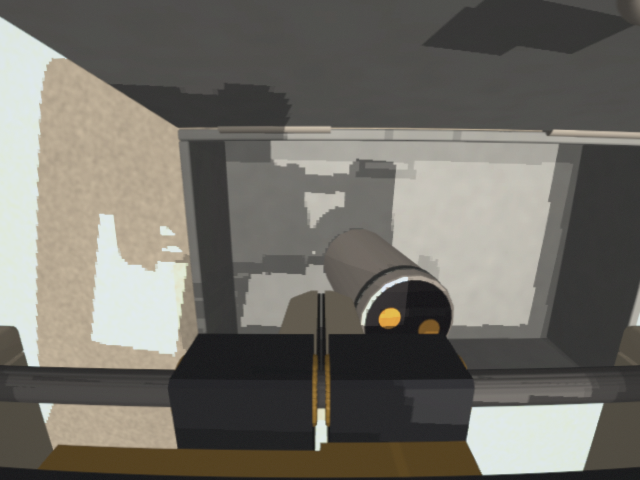

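The can is in contact with the fingers; its top is at (405,312) and its base edge near (326,255). I'll check numerically whether it tilts or slides.

```bash
python3 - <<'E'
from h import *
M=R.from_euler("z",YAW).as_matrix()
print(((at_z("wrist",(405,312),.095)-[*CASE,0])@M).round(4),((at_z("wrist",(330,250),.02)-[*CASE,0])@M).round(4))
for y in(.0155,.0315):print(y,proj("wrist",[c2w(-.007,y,.095),c2w(-.007,y+.023,.01),c2w(-.007,y,.005)]).round())
E
```

```text
[-0.0028  0.0172  0.095 ] [0.0042 0.0495 0.02  ]
0.0155 [[408. 320.]
 [346. 262.]
 [379. 259.]]
0.0315 [[373. 320.]
 [322. 262.]
 [355. 259.]]
```

The base stayed and the top moved, so it's tilting. I'll keep pushing.

```bash
python3 -m jog '{"travel":[[0,5,0],[0,10,0],[0,14,0],[0,18,0],[0,22,0],[0,26,0],[0,29,0],[0,32,0],[0,35,0],[0,38,0]],"twist":[0,0,0,0,0,0,0,0,0,0],"hand":[1,1,1,1,1,1,1,1,1,1]}';python3 -m jog '{"travel":[[0,2,0],[0,2,0],[0,2,-10],[0,-10,-40],[0,-20,-80],[0,-30,-120],[0,-30,-130]],"twist":[0,0,0,0,0,0,0],"hand":[1,1,1,1,1,1,1]}'; python3 - <<'E'
from h import *
where()
cv2.imwrite("pics/wrist3.png",robot.grab_frame("wrist"))
E
```

```text
clock: 5.85
tcp_pos: [0.51, -0.0438, 0.1016]
orientation: [-3.141, -0.056, -0.0]
contact_force: [0.9, -0.2, -1.1]
opening: 0.0003
grip_force: 0.0
clock: 6.55
tcp_pos: [0.5114, -0.0127, 0.2382]
orientation: [3.14, 0.058, 0.014]
contact_force: [-0.3, -0.7, 0.2]
opening: 0.0006
grip_force: 0.0
t 6.55 case xyz tip [-0.0059  0.0488  0.2162] F [-0.3 -0.7  0.2]
```

View pics/wrist3.png

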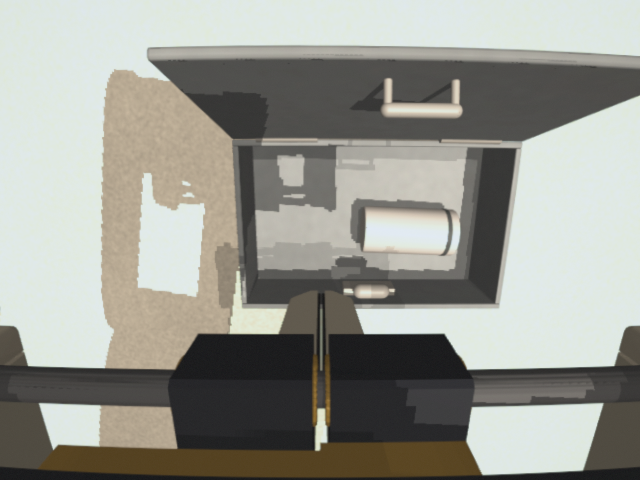

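The can lies on its side along the case's length, well inside (cols 360–460, rows 207–255), clear of the catch. Next, over and behind the lid.

```bash
python3 -m jog '{"travel":[[0,4,-15],[0,12,-40],[10,20,-55],[35,30,-60],[65,40,-60],[95,46,-60],[125,49,-60],[145,49,-60],[151,49,-60],[151,49,-60]],"twist":[0,0,0,0,0,0,0,0,0,0],"hand":[1,1,1,1,1,1,1,1,1,1]}';python3 - <<'E'
from h import *
where(); go(.147,0,.18)
cv2.imwrite("pics/top4.png",cv2.resize(robot.grab_frame("top")[100:320,220:480],None,fx=2.5,fy=2.5))
print(robot.get_obs()["joint_positions"].round(2))
E
```

```text
clock: 7.6
tcp_pos: [0.6612, -0.0576, 0.29]
orientation: [-3.141, -0.055, 0.005]
contact_force: [-0.3, -0.7, 0.8]
opening: 0.0008
grip_force: 0.0
t 7.6 case xyz tip [ 0.1423 -0.0012  0.268 ] F [-0.3 -0.7  0.8]
t 7.6 shift mm [ 5.  -1.1 87.9] twist 0.01 F [-0.3 -0.7  0.8] zaxis [-0.003  0.    -1.   ]
[-0.16  0.29  1.21 -0.    1.64  1.37]
```

View pics/top4.png

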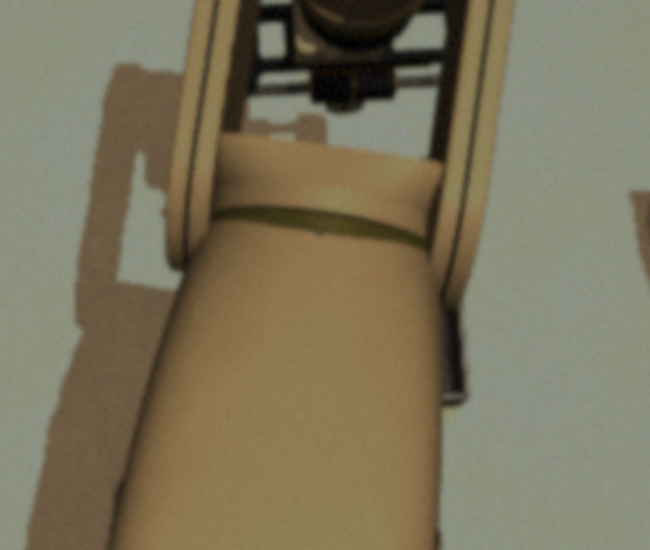

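```bash
python3 -m jog '{"travel":[[3,0,10],[4,0,30],[4,0,55],[4,0,75],[4,0,85],[4,0,88],[4,0,88]],"twist":[0,0,0,0,0,0,0],"hand":[1,1,1,1,1,1,1]}';python3 -c "
from h import *
where()"; python3 -m jog '{"travel":[[-6,0,0],[-13,0,0],[-20,0,0],[-26,0,0],[-32,0,0],[-38,0,0],[-44,0,0],[-50,0,0],[-56,0,0]],"twist":[0,0,0,0,0,0,0,0,0],"hand":[1,1,1,1,1,1,1,1,1]}';python3 - <<'E'
from h import *
where(); 
E
```

```text
clock: 8.35
tcp_pos: [0.6654, -0.0571, 0.2039]
orientation: [3.141, 0.056, 0.0]
contact_force: [-0.8, -0.1, -0.3]
opening: 0.0003
grip_force: 0.0
t 8.35 case xyz tip [ 0.1465 -0.0008  0.1819] F [-0.8 -0.1 -0.3]
clock: 9.25
tcp_pos: [0.6092, -0.0591, 0.2037]
orientation: [3.141, 0.056, 0.0]
contact_force: [1.8, 0.2, 1.2]
opening: 0.0007
grip_force: 1.0
t 9.25 case xyz tip [ 0.0902 -0.0009  0.1817] F [1.8 0.2 1.2]
```

```bash
python3 -m jog '{"travel":[[-8,0,0],[-17,0,0],[-26,0,0],[-35,0,0],[-44,0,2],[-52,0,4],[-60,0,6],[-68,0,9],[-75,0,12],[-82,0,16]],"twist":[0,0,0,0,0,0,0,0,0,0],"hand":[1,1,1,1,1,1,1,1,1,1]}';python3 -c "
from h import *
where()"; python3 -m jog '{"travel":[[-6,0,4],[-12,0,9],[-19,0,15],[-25,0,20],[-30,0,26],[-34,0,30]],"twist":[0,0,0,0,0,0],"hand":[1,1,1,1,1,1]}';python3 - <<'E'
from h import *
where()
cv2.imwrite("pics/scene5.png",robot.grab_frame("scene")[130:350,180:440])
E
```

```text
clock: 10.25
tcp_pos: [0.5272, -0.062, 0.1875]
orientation: [3.141, 0.056, 0.001]
contact_force: [2.4, 0.7, -0.3]
opening: 0.0006
grip_force: 0.9
t 10.25 case xyz tip [ 0.0082 -0.001   0.1655] F [ 2.4  0.7 -0.3]
clock: 10.85
tcp_pos: [0.4931, -0.0631, 0.157]
orientation: [-3.141, -0.056, 0.001]
contact_force: [2.1, -0.3, 0.7]
opening: 0.0004
grip_force: 0.9
t 10.85 case xyz tip [-0.026 -0.001  0.135] F [ 2.1 -0.3  0.7]
```

View pics/scene5.png

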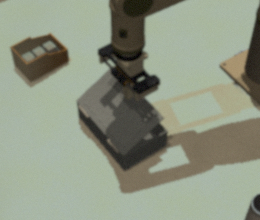

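The crop shows the lid about 27° open and the fingers on its outer face. Next, close to about 0.1 rad.

```bash
python3 -m jog '{"travel":[[-4,0,6],[-8,0,12],[-12,0,18],[-15,0,24],[-18,0,29],[-20,0,34],[-22,0,38],[-24,0,41]],"twist":[0,0,0,0,0,0,0,0],"hand":[1,1,1,1,1,1,1,1]}';python3 -c "
from h import *
where()"; python3 -m jog '{"travel":[[-1,0,1],[-2,0,2],[-2,0,3],[-2,0,4]],"twist":[0,0,0,0],"hand":[1,1,1,1]}';python3 - <<'E'
from h import *
where()
E
```

```text
clock: 11.7
tcp_pos: [0.4695, -0.064, 0.1163]
orientation: [-3.141, -0.056, 0.0]
contact_force: [1.4, 0.1, 3.0]
opening: 0.0007
grip_force: 1.0
t 11.7 case xyz tip [-0.0496 -0.001   0.0943] F [1.4 0.1 3. ]
clock: 12.1
tcp_pos: [0.4676, -0.0641, 0.1127]
orientation: [-3.141, -0.056, 0.001]
contact_force: [-1.2, -0.4, 7.3]
opening: 0.0003
grip_force: 3.9
t 12.1 case xyz tip [-0.0515 -0.001   0.0907] F [-1.2 -0.4  7.3]
```

```bash
W='python3 -c "from h import *;where()"'; python3 -m jog '{"travel":[[-1,0,1],[-1,0,2],[-2,0,3],[-2,0,3]],"twist":[0,0,0,0],"hand":[1,1,1,1]}' >/dev/null; eval $W;  python3 -m jog '{"travel":[[0,0,1],[0,0,2],[0,0,3],[0,0,3]],"twist":[0,0,0,0],"hand":[1,1,1,1]}'>/dev/null; eval $W; python3 -m jog '{"travel":[[0,0,1],[0,0,2],[0,0,3],[0,0,3]],"twist":[0,0,0,0],"hand":[1,1,1,1]}'>/dev/null; eval $W
```

```text
t 12.5 case xyz tip [-0.0517 -0.0011  0.0899] F [-1.4  3.  14.8]
t 12.9 case xyz tip [-0.0521 -0.001   0.0862] F [ 0.1  1.3 11.1]
t 13.3 case xyz tip [-0.0525 -0.001   0.0824] F [2.1 0.6 4.9]
```

```bash
W='python3 -c "from h import *;where()"'; python3 -m jog '{"travel":[[0,0,1],[0,0,2],[0,0,2.5],[0,0,2.5]],"twist":[0,0,0,0],"hand":[1,1,1,1]}' >/dev/null; eval $W;  python3 -m jog '{"travel":[[0,0,0.5],[0,0,1],[0,0,1.5],[0,0,1.5]],"twist":[0,0,0,0],"hand":[1,1,1,1]}'>/dev/null; eval $W
```

```text
t 13.7 case xyz tip [-0.0532 -0.0011  0.0792] F [ 1.9 -0.5  2.3]
t 14.1 case xyz tip [-0.0533 -0.0011  0.0783] F [-1.6  0.6  9.8]
```

```bash
W='python3 -c "from h import *;where()"'; python3 -m jog '{"travel":[[0,0,0.5],[0,0,1],[0,0,1]],"twist":[0,0,0],"hand":[1,1,1]}' >/dev/null; eval $W;  python3 -m jog '{"travel":[[0,0,-2],[0,0,-8],[0,0,-25],[0,0,-60],[-15,0,-100],[-45,0,-130],[-75,0,-140],[-85,0,-140],[-85,0,-140]],"twist":[0,0,0,0,0,0,0,0,0],"hand":[1,1,1,1,1,1,1,1,1]}'>/dev/null; eval $W; python3 - <<'E'
from h import *
f=robot.grab_frame("scene");g=robot.grab_frame("wrist")
a=cv2.resize(f[150:330,200:400],(500,450));cv2.imwrite("pics/end.png",a);cv2.imwrite("pics/endw.png",g)
H=[c2w(-.075,y,.0785) for y in(.12,-.12)]+[c2w(.075,y,.0785) for y in(.12,-.12)]
print(proj("wrist",H).round(),(proj("scene",H)-[200,150])*2.5)
E
```

```text
t 14.4 case xyz tip [-0.0532 -0.0011  0.0782] F [-5.7  2.1 19.3]
t 15.3 case xyz tip [-0.1393 -0.0012  0.217 ] F [ 0.9  0.6 -0.2]
[[173. 163.]
 [467. 163.]
 [155. -46.]
 [485. -46.]] [[369.18497553 272.58656765]
 [246.25030417 143.99542844]
 [258.93188722 337.36519129]
 [140.15682953 198.95205839]]
```

View pics/end.png

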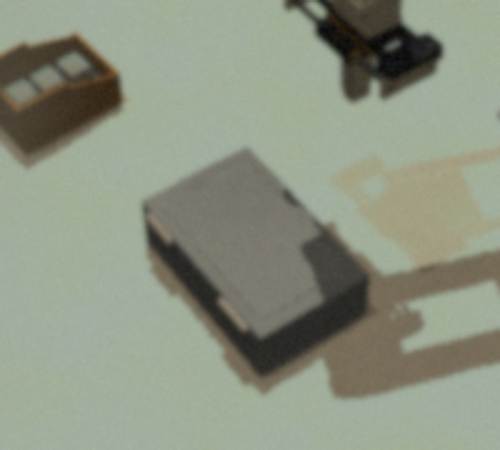

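View pics/endw.png

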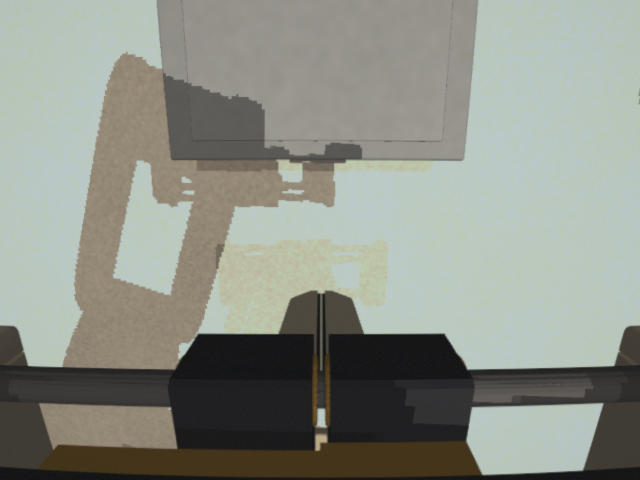

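The lid is flat on the rim: its front edge at row 159 and corners (172,159) and (466,159) match the predicted shut pose. The arm is clear of everything.

```bash
python3 -c "
from h import *
print(robot.job_done())"
```

```text
the job is handed in; nothing more can be done
None
```

The can lies on its side in the case, the lid is latched fully shut (peak reading about 19 N), the other stock was not touched, and the job is handed in at about 15 s.

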